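# Hang the catch pail and hold the tablet gate open at the clip

### The arm

A 7-joint arm with a two-finger parallel gripper is mounted at the origin on the work surface. World frame = base frame: x ahead of the robot, y to its left, z up, the work surface at z = 0. Lengths are in m, angles in rad, forces in N, time in s.
With the tool pointing down it reaches from about 0.425 to 0.95 m from the base axis. Payload 4.7 kg.
Tool frame: the origin (TCP) lies where the fingers leave the gripper's body, on its centre line; the fingertips stand 70 mm ahead of it and the grasp point (between the pads) lies 51 mm ahead of it; z points along the fingers, y is the line along which they close (so a half turn about z gives the same grasp; the last joint's range is limited). The gripper opens to 87 mm and grips with 3 to 60 N. Pads are 19 mm wide; open, the fingers measure 117 mm over their backs; the gripper's body (75 mm by 190 mm) begins 51 mm behind the grasp point.
Start: joints at [1.271, 0.469, -0.049, 1.532, 0.024, 1.141, -0.082], TCP at [0.181, -0.65, 0.292] pointing down, gripper open.
Joint ranges: [-2.59, 2.59], [-0.33, 1.99], [-1.39, 1.29], [0.1, 2.45], [-1.04, 4.18], [0.21, 1.99], [-2.66, 2.66]. Speed limits (rad/s): [2.57, 2.57, 3.14, 3.14, 3.14, 3.14, 3.14].

### API

Orientations are given as a rotation vector (axis times angle).
In Python, from cell import status, capture, get_calibration, r, outline_of, pinpoint gives the robot as it stands.
- The arm moves only by the tool servo_tool, never from a script. Its argument "moves" is a list of rows, each an object with "offset": the shift along the tool's x, y, z in mm, a list of three; "yaw": the turn about the tool's z in degrees; "grip": the opening in per cent of the stroke, from 0 (shut) to 100 (fully open). A call has 1 to 10 rows; each row is the pose to reach, as a shift and turn from the pose commanded when the call began, along the tool's axes at that moment; what a row does not reach only later rows make up. A row lasts 1/10 s, in which the tool goes at most 50 mm and 8.59 degrees, less where a joint would pass 70% of its speed; a pose out of reach is approached as far as the arm can. A call with a gripper value outside its range is refused whole. The fingers move at their own pace and stop on an object; the grip force is fixed at half the most. Time passes only in rows, so rows that repeat a pose let the fingers close. It gives the time, the measured TCP pose, the force, the opening and the grip force at its end, in the units of the state.
- status.state(): the state, without advancing time (a new reading comes with each control period).
- capture(name): name is "side" or "top" or "wrist"; returns the picture (420x560x3 uint8, blue, green, red); there is no depth.
- get_calibration(name): a dict with "fovy" (degrees; the focal length in pixels is half the picture's height over the tangent of half this angle, whatever the lens; pixels are square), "cx", "cy" (the principal point, pixels), "view" (4x4, takes a point from world to camera coordinates). Camera axes: x right, y up, looking along -z (the intrinsics and any distortion apply to the point x, -y, -z); pixel columns grow to the right and rows downward; lengths in m; the calibration is good to about 2 mm. A picture is of the moment at which its call begins: read the wrist's pose just before it. get_calibration takes no time and is no camera call; for the wrist camera it gives the pose at the moment of the call.
- r.finish_job(): hands the job in; it is judged then, once.
Trained networks look in the newest picture that a camera, given by its name, has taken for a name from the list of things; names that differ only in an ending like _2 or _b are one class to them, and where a whole thing is asked for, a point or a joint stands for the part that bears it (a point fixed in the world has none). Each returns a list of dicts, best first, with "score" (0 to 1); they miss things now and then, are a little off and sometimes report something else, mostly with a low value. They report only what shows in the picture. A call takes as long as a camera call. They do not tell look-alikes from the thing itself.
- outline_of(camera, target): "mask" (420x560 bool, what is visible of it).
- pinpoint(camera, target): "xyz" ([x, y, z] in m, in the coordinates of the camera as it stood for that picture, good to about 4 mm: a listed point, or the origin of a listed thing).
The state is a dict: "clock": time; "qpos": joint angles; "qvel": joint speeds; "effort": joint torques, N m; "eef_pos": TCP position; "orientation": TCP orientation; "ft_force": force on the tool from outside, world axes, zero at the start; "ft_torque": the same for the moment, N m; "finger_gap": opening from 0.0 (shut) to 1.0 (fully open); "grasp_force": force on a finger pad.
Only numpy, scipy, OpenCV 4.12 (cv2) and the standard library are available. Lean on these libraries where they do the work, as an engineer would, in place of code of your own. Each camera call takes 0.05 s, during which the arm holds its last target. There are 200 camera calls.

### The job

Hang the little steel pail by its handle on the two prongs at the front of the tablet dispenser, so that it hangs freely and upright under its handle, and let go of it. Then pull the dispenser's spring-loaded gate handle straight out until the pointer at the end of its bar is level with the clip on the ledge beside it, and keep it there: finish while still holding the handle out at the clip, since it springs back when released. Leave the other things on the bench where they stand.

Things in the scene. Friction and masses are not known exactly. Their poses are not given: they have to be found in the camera images.
- dispenser: White tablet dispenser, 270 deep x 330 wide x 215 mm high; its clear hopper (to 350 mm high) stands 110 mm and more behind the front face. Fixed. Origin at bench height in the middle of the front face; x points into the machine (out of the front is -x), y lies along the front, z up. Prongs, spout, gate handle and ledge stick out of the front.
- pail: Loose round steel pail, about 0.3 kg, 84 mm across the foot, 100 mm at the rim, rim 62 mm high, with a stiff upright handle: a level bar 170 mm above the foot on two uprights, 125 mm wide overall. Origin at the centre of its underside; y along the handle bar, z up. Half a turn makes no difference.
- bail (a point): Middle of the pail's handle bar, 170 mm above its underside. The bar is round, 8 mm thick, straight for 100 mm along the pail's y, with 104 mm clear between it and the rim. The prongs take it 30 mm either side of this point, so the middle stays free for the gripper.
- hook (a point): Middle of the pail's handle bar once hung: 203 mm above the bench, 67 mm out of the front face; axes as the dispenser's, bar along y. Two 8 mm prongs, 30 mm either side in y, their tops level 4 mm below this point; the tips turn up, to 20 mm above this point, 100 mm out of the face. 38 mm below this point a small spout reaches 47 mm out between them, over the hung pail's rim.
- handle (a point): Steel D-handle of the spring gate: a bar 12 mm thick, 84 mm long between two rods running into the front face. Origin at the middle of the bar, 190 mm above the bench, 25 mm below the dispenser's top and, when home, 50 mm out of the face, 155 mm to the side of the hook; axes as the dispenser's: bar along y, pulled towards -x. Open behind the bar (40 mm deep, 72 mm wide) for a finger.
- gate (a joint): Travel of the gate slide and its handle, m: 0 is home (in), grows as the handle is pulled out along the dispenser's -x, at most 0.090. The spring pulls it home with about 5 N at 0 rising by 1.4 N per 10 mm (12 N at 50 mm).
- pointer (a point): Tip of the thin pointer that prolongs the handle's bar at its -y end, 56 mm from the middle of the bar and on the bar's line; moves with the handle.
- mark_line (a point): Centre of the dark clip (6 mm thick, 24 mm wide, 26 mm high) on the fixed ledge beside the handle, on its -y side; axes as the dispenser's. The gate is at the mark when pointer and clip have the same x along the dispenser; the pointer's tip then points at the clip's near end. The clip is 85 to 115 mm out of the face, so the pull is 35 to 65 mm.
- jar_a_mid (a point): Middle of a white tablet jar, 52 mm across, 85 mm high (bystander).
- jar_b_mid (a point): Middle of a second white tablet jar, 52 mm across, 85 mm high (bystander).
- jar_c_mid (a point): Middle of a larger white tablet jar, 64 mm across, 100 mm high (bystander).
- tote: Green open box without a handle, 150 x 110 x 60 mm, origin under its centre (bystander).
Not all that is in view belongs to the job. Leave any pink or red look-alike of the pail alone.

How it is judged:
By the outcome, as a careful person would: the job done as asked, in the order asked, and still so for the second after the job is handed in, while the arm keeps its last pose, push and grip.
It also fails if it takes over 58 s, if anything falls off the work surface, if the arm or the gripper's body presses on something with over 40 N, if the wrist force passes 120 N, or if a joint passes its speed limit or range.

## Working session

There is one attempt and no reset: what is moved stays moved. The work goes in short steps, Python scripts to look and compute and a tool call to move; the robot and the scene stay as the last step left them, time stands still between calls to the robot, and variables do not carry over. Pictures are saved under pics/ and viewed, at most 10 in all, crops included, and the job is handed in when it is done.

Besides the shell and the picture viewer there is one more tool, called by a JSON object that holds its "name" and its "arguments". servo_tool: Moves the arm, as the interface text tells. Its arguments: {"type":"object","properties":{"moves":{"type":"array","items":{"type":"object","properties":{"offset":{"type":"array","items":{"type":"number"}},"yaw":{"type":"number"},"grip":{"type":"number"}}}}},"required":["moves"]}

```bash
ls; mkdir -p pics; python3 - <<'E'
from cell import status,capture,get_calibration,pinpoint
import cv2,numpy as np
np.set_printoptions(precision=4,suppress=True)
s=status.state();print({k:np.round(v,4) for k,v in s.items()})
ims=[]
for c in ["side","top"]:
    im=capture(c);cv2.imwrite(f"pics/{c}1.png",im)
    g=get_calibration(c);print(c,g)
    V=np.array(g["view"])
    for t in ["dispenser","pail","bail","hook","handle","pointer","mark_line","tote","jar_a_mid","jar_c_mid"]:
        for d in pinpoint(c,t):
            print(t,round(d["score"],2),(np.linalg.inv(V)@np.r_[d["xyz"],1])[:3])
E
```

```text
pics
{'clock': np.float64(0.0), 'qpos': array([ 1.2711,  0.4695, -0.0486,  1.5337,  0.0241,  1.141 , -0.0823]), 'qvel': array([-0.0003, -0.0019,  0.0008, -0.0001,  0.0004, -0.0009, -0.0002]), 'effort': array([ -0.0004, -50.7975,  -0.081 , -23.6156,  -0.0613,   0.0378,
         0.0002]), 'eef_pos': array([ 0.1805, -0.65  ,  0.2912]), 'orientation': array([-3.1109, -0.4239,  0.0005]), 'ft_force': array([ 0.4287, -0.6866, -0.1893]), 'ft_torque': array([0.0086, 0.0447, 0.0644]), 'grasp_force': np.float64(0.0), 'finger_gap': np.float64(1.0019)}
side {'fovy': 44.50165927461065, 'cx': 290.83131796782584, 'cy': 208.16060919322126, 'view': array([[-0.9544, -0.2981, -0.0182,  0.4254],
       [ 0.1883, -0.648 ,  0.738 , -0.2774],
       [-0.2318,  0.7009,  0.6746, -1.0543],
       [ 0.    ,  0.    ,  0.    ,  1.    ]])}
pail 0.86 [ 0.4388 -0.1778  0.0008]
pail 0.86 [ 0.5432 -0.4883 -0.0003]
pail 0.56 [ 0.1947 -0.3683 -0.0029]
bail 0.95 [ 0.4394 -0.1763  0.1739]
bail 0.95 [ 0.1925 -0.3711  0.1708]
bail 0.82 [ 0.5404 -0.49    0.1697]
hook 0.59 [0.451  0.1515 0.2052]
handle 0.67 [0.6115 0.1442 0.1
[... 419 characters left out ...]
       [ 0.    ,  0.    ,  0.    ,  1.    ]])}
dispenser 0.81 [0.5491 0.2043 0.0037]
pail 0.92 [ 0.442  -0.1736  0.0029]
pail 0.72 [ 0.192  -0.3644  0.0026]
pail 0.67 [ 0.5411 -0.4811  0.0013]
pail 0.57 [0.6759 0.138  0.193 ]
bail 0.73 [ 0.1899 -0.3707  0.1701]
bail 0.71 [ 0.5416 -0.4868  0.1705]
bail 0.67 [ 0.4404 -0.1732  0.1699]
hook 0.9 [0.4577 0.1556 0.2025]
hook 0.74 [ 0.4439 -0.1745  0.1712]
hook 0.5 [0.6726 0.1368 0.192 ]
handle 0.51 [0.6141 0.1436 0.1915]
pointer 0.73 [0.6731 0.1358 0.1917]
mark_line 0.57 [0.6777 0.0968 0.1933]
tote 0.74 [ 0.5367 -0.3243  0.0032]
jar_a_mid 0.66 [ 0.7324 -0.1532  0.0458]
jar_a_mid 0.15 [ 0.4434 -0.1735  0.1714]
jar_c_mid 0.7 [ 0.3651 -0.4021  0.0471]
```

View pics/side1.png

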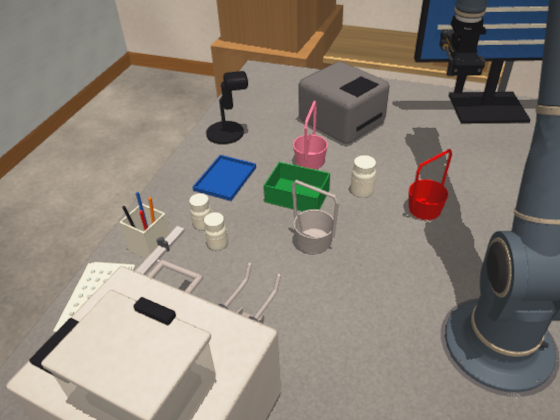

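View pics/top1.png

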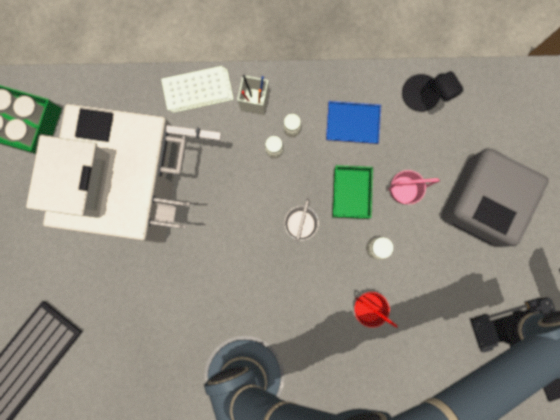

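```bash
cat > h.py <<'E'
import numpy as np,cv2
from scipy.spatial.transform import Rotation as R
from cell import status,capture,get_calibration,pinpoint
np.set_printoptions(precision=4,suppress=True)
def pose():
    s=status.state(); return np.array(s["eef_pos"]),R.from_rotvec(s["orientation"])
def go(p,phi):
    "offset mm (tool axes), yaw deg, to put TCP at p with tool x at world angle phi deg, pointing down"
    e,Q=pose(); M=Q.as_matrix(); c=np.degrees(np.arctan2(M[1,0],M[0,0]))
    print("tilt",M[2,2],"phi",c,"pos",e,"-> offset",M.T@(np.array(p)-e)*1000,"yaw",-(phi-c))
def pin(c,names):
    g=get_calibration(c); im=capture(c); W=np.linalg.inv(g["view"])
    for t in names:
        for d in pinpoint(c,t): print(c,t,round(d["score"],2),(W@np.r_[d["xyz"],1])[:3])
    return im,g
def rays(g,uv):
    f=210/np.tan(np.radians(g["fovy"]/2)); W=np.linalg.inv(g["view"])
    uv=np.atleast_2d(uv); d=np.c_[(uv[:,0]-g["cx"])/f,-(uv[:,1]-g["cy"])/f,-np.ones(len(uv))]
    return W[:3,3],d@W[:3,:3].T
def at_z(g,uv,z):
    o,d=rays(g,uv); return o+d*((z-o[2])/d[:,2])[:,None]
def px(g,P):
    f=210/np.tan(np.radians(g["fovy"]/2)); P=np.atleast_2d(P)
    c=np.c_[P,np.ones(len(P))]@np.array(g["view"])[:3].T
    return np.c_[g["cx"]+f*c[:,0]/-c[:,2],g["cy"]-f*c[:,1]/-c[:,2]]
E
python3 - <<'E'
from h import *
print(sorted(get_calibration("wrist")))
print(get_calibration("wrist"))
go([.44,-.175,.36],7)
s=cv2.imread("pics/side1.png");t=cv2.imread("pics/top1.png")
a=cv2.resize(s[160:270,255:365],(390,390),interpolation=2);b=cv2.resize(t[170:280,250:360],(390,390),interpolation=2)
cv2.imwrite("pics/crop.png",np.hstack([a,b]))
E
```

```text
['cx', 'cy', 'fovy', 'view']
{'fovy': 69.33886475391944, 'cx': 275.9005784001748, 'cy': 207.382976144971, 'view': array([[ 0.2669, -0.9637, -0.0003, -0.6755],
       [ 0.9314,  0.2581, -0.2565,  0.0313],
       [ 0.2473,  0.0682,  0.9665, -0.3906],
       [ 0.    ,  0.    ,  0.    ,  1.    ]])}
tilt -0.9999999981914706 phi 15.51477518717592 pos [ 0.1806 -0.6504  0.2923] -> offset [ 377.1065 -388.6867  -67.7394] yaw 8.51477518717592
```

View pics/crop.png

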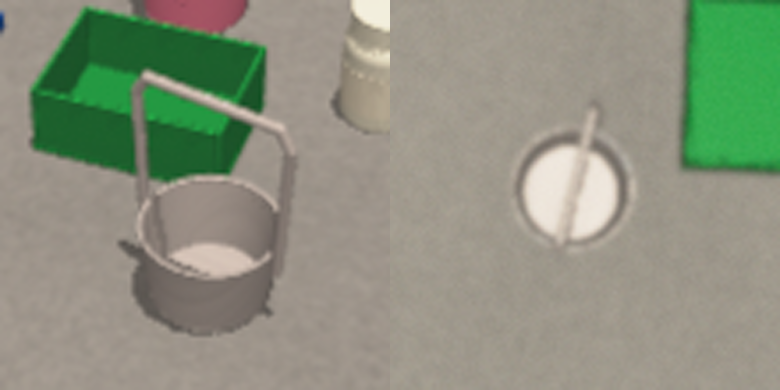

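Candidates in the side view: grey (314,228), pink (310,150) and red (428,197). The grey one has the bare-steel colour, and the crop confirms a round steel pail with a stiff upright handle. Its bar runs from about (308,200) to (298,239) in the top picture, roughly -13° in the world frame.

{"name": "servo_tool", "arguments": {"moves": [{"offset": [0, 0, -50], "yaw": 0, "grip": 100}, {"offset": [30, -30, -70], "yaw": 5, "grip": 100}, {"offset": [65, -65, -70], "yaw": 10, "grip": 100}, {"offset": [100, -100, -70], "yaw": 15, "grip": 100}, {"offset": [135, -135, -70], "yaw": 20, "grip": 100}, {"offset": [170, -170, -70], "yaw": 25, "grip": 100}, {"offset": [205, -205, -70], "yaw": 28, "grip": 100}, {"offset": [235, -240, -70], "yaw": 28, "grip": 100}, {"offset": [265, -275, -70], "yaw": 28, "grip": 100}, {"offset": [300, -310, -70], "yaw": 28, "grip": 100}]}}

```text
clock: 2.1
eef_pos: [0.3868, -0.2699, 0.3626]
orientation: [3.122, -0.343, 0.001]
ft_force: [1.3, -0.9, 0.6]
finger_gap: 0.996
grasp_force: 0.0
```

```bash
python3 -c "
from h import *
go([.44,-.175,.36],-13)"
```

```text
tilt -0.99999939651282 phi -12.543609300010912 pos [ 0.3868 -0.2699  0.3626] -> offset [  31.3051 -104.1643    2.5529] yaw 0.4563906999890879
```

{"name": "servo_tool", "arguments": {"moves": [{"offset": [15, -40, 0], "yaw": 0, "grip": 100}, {"offset": [25, -80, 0], "yaw": 0, "grip": 100}, {"offset": [31, -104, 0], "yaw": 0, "grip": 100}, {"offset": [31, -104, 0], "yaw": 0, "grip": 100}, {"offset": [31, -104, 0], "yaw": 0, "grip": 100}]}}

```text
clock: 2.6
eef_pos: [0.4394, -0.1766, 0.3623]
orientation: [3.122, -0.34, 0.0]
ft_force: [0.0, -1.4, -0.8]
finger_gap: 1.005
grasp_force: 0.0
```

```bash
python3 - <<'E'
from h import *
im,g=pin("wrist",["bail","pail"]);cv2.imwrite("pics/w1.png",im)
go([.44,-.175,.36],-13)
b=np.array([.441,-.1745,.17]);u=np.array([np.cos(np.radians(13)),-np.sin(np.radians(13)),0])
print(px(g,[b,b+.05*u,b-.05*u]))
E
```

```text
wrist bail 0.88 [ 0.4414 -0.1774  0.1691]
wrist pail 0.91 [ 0.542  -0.4857  0.004 ]
wrist pail 0.82 [ 0.4436 -0.1752 -0.0004]
tilt -0.9999998677833589 phi -12.639931120883258 pos [ 0.4389 -0.178   0.3622] -> offset [ 0.4404 -3.1799  2.1934] yaw 0.3600688791167421
[[272.5476 200.3266]
 [272.8937 147.7262]
 [272.2306 248.5205]]
```

View pics/w1.png

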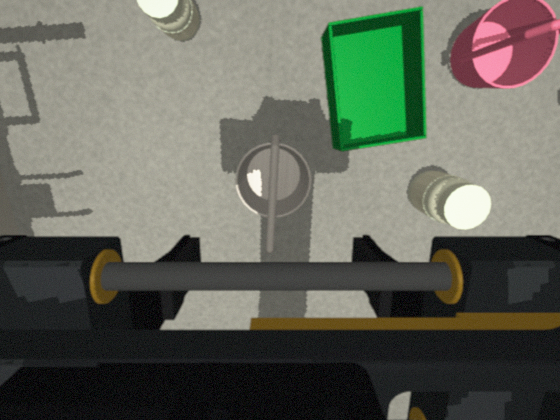

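The wrist view shows the steel bar from about (275,137) to (269,250), between the fingers.

```bash
python3 - <<'E'
from h import *
g=get_calibration("wrist")
P=at_z(g,[[275,137],[269,250]],.17);print(P,P.mean(0));d=P[0]-P[1];a=np.degrees(np.arctan2(d[1],d[0]));print(np.linalg.norm(d),a)
g2=get_calibration("top");P=at_z(g2,[[307.8,200.5],[298.5,239.1]],.17);print(P,P.mean(0));d=P[0]-P[1];print(np.degrees(np.arctan2(d[1],d[0])))
go([.4405,-.175,.170+.051],a)
E
```

```text
[[ 0.4981 -0.1913  0.17  ]
 [ 0.3909 -0.1609  0.17  ]] [ 0.4445 -0.1761  0.17  ]
0.11138545586559218 -15.838985295081022
[[ 0.4925 -0.1899  0.17  ]
 [ 0.39   -0.1631  0.17  ]] [ 0.4413 -0.1765  0.17  ]
-14.659737250624982
tilt -0.9999998677833589 phi -12.639931120883258 pos [ 0.4389 -0.178   0.3622] -> offset [  0.9522  -3.3566 141.1932] yaw 3.199054174197764
```

{"name": "servo_tool", "arguments": {"moves": [{"offset": [2, -2, 40], "yaw": 2.5, "grip": 100}, {"offset": [2, -2, 80], "yaw": 2.5, "grip": 100}, {"offset": [2, -2, 115], "yaw": 2.5, "grip": 100}, {"offset": [2, -2, 141], "yaw": 2.5, "grip": 100}, {"offset": [2, -2, 141], "yaw": 2.5, "grip": 50}, {"offset": [2, -2, 141], "yaw": 2.5, "grip": 20}, {"offset": [2, -2, 141], "yaw": 2.5, "grip": 0}, {"offset": [2, -2, 141], "yaw": 2.5, "grip": 0}, {"offset": [2, -2, 141], "yaw": 2.5, "grip": 0}, {"offset": [2, -2, 141], "yaw": 2.5, "grip": 0}]}}

```text
clock: 3.75
eef_pos: [0.4421, -0.1752, 0.2219]
orientation: [3.114, -0.41, 0.002]
ft_force: [0.2, 0.4, 0.2]
finger_gap: 0.539
grasp_force: 0.0
```

{"name": "servo_tool", "arguments": {"moves": [{"offset": [0, 0, 0], "yaw": 0, "grip": 0}, {"offset": [0, 0, 0], "yaw": 0, "grip": 0}, {"offset": [0, 0, 0], "yaw": 0, "grip": 0}, {"offset": [0, 0, 0], "yaw": 0, "grip": 0}]}}

```text
clock: 4.15
eef_pos: [0.4419, -0.1751, 0.2212]
orientation: [3.115, -0.41, -0.0]
ft_force: [-0.6, -0.0, -0.3]
finger_gap: 0.17
grasp_force: 0.0
```

{"name": "servo_tool", "arguments": {"moves": [{"offset": [0, 0, 0], "yaw": 0, "grip": 0}, {"offset": [0, 0, 0], "yaw": 0, "grip": 0}, {"offset": [0, 0, 0], "yaw": 0, "grip": 0}, {"offset": [0, 0, 0], "yaw": 0, "grip": 0}]}}

```text
clock: 4.55
eef_pos: [0.4419, -0.1749, 0.2212]
orientation: [-3.115, 0.409, -0.0]
ft_force: [0.4, 1.1, 0.5]
finger_gap: 0.077
grasp_force: 30.0
```

{"name": "servo_tool", "arguments": {"moves": [{"offset": [0, 0, -20], "yaw": 0, "grip": 0}, {"offset": [0, 0, -45], "yaw": 0, "grip": 0}, {"offset": [0, 0, -70], "yaw": 0, "grip": 0}, {"offset": [0, 0, -90], "yaw": 0, "grip": 0}, {"offset": [0, 0, -90], "yaw": 0, "grip": 0}, {"offset": [0, 0, -90], "yaw": 0, "grip": 0}]}}

```text
clock: 5.15
eef_pos: [0.4413, -0.1752, 0.3102]
orientation: [3.115, -0.41, -0.002]
ft_force: [-0.7, 0.3, -4.0]
finger_gap: 0.075
grasp_force: 30.0
```

```bash
python3 - <<'E'
from h import *
im,g=pin("wrist",["bail","pail","hook"]);
im2,g=pin("side",["bail","pail","hook","handle","pointer","mark_line"])
cv2.imwrite("pics/s2.png",im2)
go([.457,.05,.311],-7)
im,g=pin("top",["hook","handle","pointer","mark_line","dispenser"]);
cv2.imwrite("pics/t2.png",cv2.resize(im[90:260,0:240],(800,567),interpolation=2))
E
```

```text
wrist bail 0.66 [ 0.4423 -0.1789  0.2593]
wrist pail 0.92 [ 0.195  -0.3696  0.001 ]
wrist pail 0.75 [ 0.4423 -0.1748  0.091 ]
wrist pail 0.69 [ 0.5403 -0.487   0.0022]
side bail 0.61 [ 0.1878 -0.3703  0.1715]
side bail 0.56 [ 0.4397 -0.1758  0.2585]
side pail 0.91 [ 0.1939 -0.3694 -0.0051]
side pail 0.81 [ 0.4392 -0.176   0.0874]
side pail 0.67 [ 0.5425 -0.4877 -0.0003]
side hook 0.49 [ 0.7358 -0.1539  0.0449]
side handle 0.76 [0.6137 0.1434 0.1868]
side handle 0.72 [0.6744 0.0998 0.1898]
side pointer 0.85 [0.67   0.1343 0.1866]
side mark_line 0.52 [0.6778 0.1012 0.1912]
tilt -0.999999993659319 phi -14.977615097013562 pos [ 0.4419 -0.1751  0.3111] -> offset [ -43.5768 -221.3227    0.1189] yaw -7.977615097013562
top hook 0.95 [0.4586 0.1518 0.2003]
top handle 0.63 [0.6151 0.1449 0.1909]
top pointer 0.79 [0.6743 0.1365 0.1914]
top mark_line 0.49 [0.6786 0.0994 0.1916]
top dispenser 0.86 [0.5495 0.2084 0.0027]
```

View pics/t2.png

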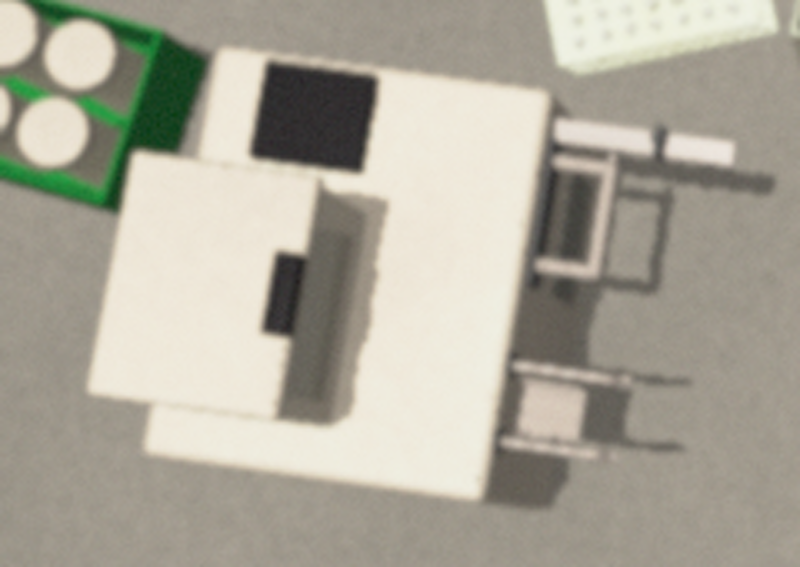

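In the enlarged top view, the dispenser's front edge runs from (550,92) to (483,498). The prongs run (515,367)-(630,380) and (503,440)-(615,455), the handle bar is around x≈605, and the dark clip is at (661,143).

```bash
python3 - <<'E'
from h import *
g=get_calibration("top")
def w(p,z): return at_z(g,np.array(p)/3.3333+[0,90],z)
F=w([[550,92],[483,498]],.215);print("front",F);d=F[0]-F[1];a=np.degrees(np.arctan2(d[1],d[0]));L=np.linalg.norm(d);print("ang",a,L,"mid",F.mean(0))
H=w([[612,155],[598,275]],.19);print("handle",H.mean(0))
T=w([[630,380],[615,455]],.215);print("tips",T.mean(0))
C=w([661,143],.20);print("clip",C)
for a in (-8,-9,-10):
  t=np.radians(a);e=np.array([np.cos(t),np.sin(t)]);n=np.array([e[1],-e[0]]) # out of face
  m=F.mean(0)[:2]
  for nm,P in (("hook",[.4575,.154]),("handle",[.614,.1445]),("pointer",[.673,.1357]),("mark",[.6778,.099]),("tip",T.mean(0)[:2]),("clipimg",C[0,:2]),("Himg",H.mean(0)[:2])):
    print(a,nm,"side",(P-m)@e,"out",(P-m)@n)
E
```

```text
front [[0.7126 0.182  0.215 ]
 [0.394  0.2311 0.215 ]]
ang -8.758157501153867 0.32239142475179916 mid [0.5533 0.2066 0.215 ]
handle [0.6191 0.1436 0.19  ]
tips [0.4543 0.1241 0.215 ]
clip [[0.674  0.0972 0.2   ]]
-8 hook side -0.08755968175559321 out 0.06539570539437549
-8 handle side 0.06873941546158316 out 0.05302266174717018
-8 pointer side 0.12838995480578444 out 0.05352580779545213
-8 mark side 0.1382508943409783 out 0.08920061503365945
-8 tip side -0.08654269773551079 out 0.09546628530908752
-8 clipimg side 0.13477778113128155 out 0.09145696153919504
-8 Himg side 0.07389933988768498 out 0.05318015846678302
-9 hook side -0.08640503356216149 out 0.06691387246521052
-9 handle side 0.06965431915885974 out 0.051814917922068215
-9 pointer side 0.12930455454632694 out 0.0512769418819318
-9 mark side 0.13978660344816 out 0.08677421854958024
-9 tip side -0.08486340045119485 out 0.09696212366649272
-9 clipimg side 0.13635339788670545 out 0.08909083558595252
-9 Himg side 0.07481620640024203 out 0.051882337555897814
-10 hook side -0.08522406555848237 out 0.06841165692228342
-10 handle side 0.07054800547576398 out 0.050591390771024806
-10 pointer side 0.1301797668669533 out 0.04901245651518334
-10 mark side 0.14127973220178816 out 0.08432138979793011
-10 tip side -0.08315825295301123 out 0.09842842642173591
-10 clipimg side 0.13788748007624801 out 0.0866975717011482
-10 Himg side 0.0757102831715687 out 0.050568712782397586
```

```bash
python3 -c "
from h import *
go([.457,.154,.292],-9)"
```

```text
tilt -0.9999999763417 phi -14.985098232831316 pos [ 0.4419 -0.1751  0.3113] -> offset [ -70.4968 -321.7962   19.2685] yaw -5.985098232831316
```

{"name": "servo_tool", "arguments": {"moves": [{"offset": [-8, -25, 0], "yaw": 0, "grip": 0}, {"offset": [-17, -60, 0], "yaw": -1, "grip": 0}, {"offset": [-25, -95, 0], "yaw": -2, "grip": 0}, {"offset": [-33, -130, 0], "yaw": -3, "grip": 0}, {"offset": [-40, -165, 5], "yaw": -4, "grip": 0}, {"offset": [-46, -195, 10], "yaw": -5, "grip": 0}, {"offset": [-50, -215, 15], "yaw": -6, "grip": 0}, {"offset": [-52, -225, 19], "yaw": -6, "grip": 0}, {"offset": [-52, -230, 19], "yaw": -6, "grip": 0}, {"offset": [-52, -230, 19], "yaw": -6, "grip": 0}]}}

```text
clock: 7.0
eef_pos: [0.4514, 0.0601, 0.2922]
orientation: [3.131, -0.247, 0.0]
ft_force: [-0.0, 0.3, -4.4]
finger_gap: 0.079
grasp_force: 30.0
```

```bash
python3 - <<'E'
from h import *
im,g=pin("wrist",["bail","hook","pail"]);cv2.imwrite("pics/w3.png",im)
go([.457,.154,.292],-9)
pin("side",["bail","hook","pail"])
E
```

```text
wrist bail 0.6 [0.4513 0.0586 0.2398]
wrist hook 0.57 [0.4586 0.1516 0.2013]
wrist hook 0.18 [0.4523 0.0565 0.0781]
wrist pail 0.91 [0.4536 0.0542 0.076 ]
tilt -0.9999998092813146 phi -9.112260452440593 pos [0.4513 0.0593 0.2924] -> offset [ -9.347  -94.377    0.3302] yaw -0.11226045244059257
side bail 0.95 [0.4503 0.0568 0.2431]
side bail 0.78 [ 0.5445 -0.4873  0.1685]
side bail 0.66 [ 0.1907 -0.3705  0.1712]
side hook 0.79 [0.4547 0.1509 0.2018]
side pail 0.9 [ 0.1935 -0.3663 -0.004 ]
side pail 0.81 [ 0.5435 -0.4874 -0.0047]
```

View pics/w3.png

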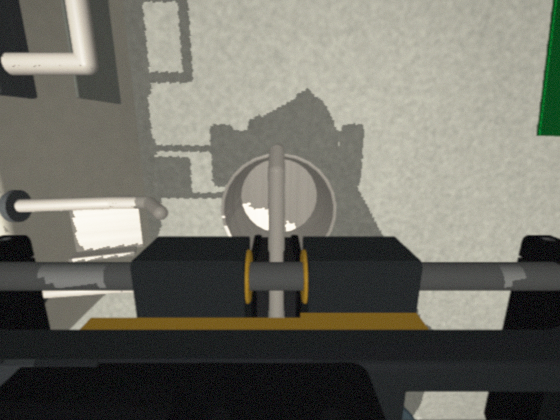

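The wrist view shows the pail held upright between the fingers, with the near prong from its root (15,203) to its upturned tip (158,210). It runs parallel to the closing direction.

```bash
python3 - <<'E'
from h import *
g=get_calibration("wrist")
P=np.vstack([at_z(g,[[40,205.5],[120,204]],.195),at_z(g,[160,211],.221)]);print(P)
m=np.array([.5533,.2066]);e,_=pose()
for a in (-9,):
  t=np.radians(a);u=np.array([np.cos(t),np.sin(t)]);n=np.array([u[1],-u[0]])
  h=np.array([.457,.154])
  print("prong rel hook side/out",(P[:,:2]-h)@u,(P[:,:2]-h)@n)
d=P[1]-P[0];print(np.degrees(np.arctan2(d[1],d[0])))
E
```

```text
[[0.4954 0.207  0.195 ]
 [0.4882 0.1556 0.195 ]
 [0.485  0.1199 0.221 ]]
prong rel hook side/out [0.0296 0.0306 0.033 ] [-0.0584 -0.0064  0.0293]
-97.96996226385106
```

{"name": "servo_tool", "arguments": {"moves": [{"offset": [-3, -25, 0], "yaw": 0, "grip": 0}, {"offset": [-5, -50, 0], "yaw": 0, "grip": 0}, {"offset": [-7, -70, 0], "yaw": 0, "grip": 0}, {"offset": [-9, -85, 0], "yaw": 0, "grip": 0}, {"offset": [-9, -94, 0], "yaw": 0, "grip": 0}, {"offset": [-9, -94, 0], "yaw": 0, "grip": 0}, {"offset": [-9, -94, 0], "yaw": 0, "grip": 0}]}}

```text
clock: 8.1
eef_pos: [0.4571, 0.1541, 0.2921]
orientation: [3.131, -0.247, -0.0]
ft_force: [0.3, -0.0, -4.4]
finger_gap: 0.082
grasp_force: 30.0
```

```bash
python3 - <<'E'
from h import *
pin("wrist",["bail","hook"])
im,g=pin("side",["bail","hook"])
cv2.imwrite("pics/s4.png",cv2.resize(im[180:380,130:400],(800,593),interpolation=2))
go([.457,.154,.256],-9)
E
```

```text
wrist bail 0.6 [0.4578 0.1495 0.2389]
side bail 0.79 [ 0.1902 -0.3715  0.1713]
side bail 0.77 [0.4563 0.1514 0.2413]
side bail 0.68 [ 0.5463 -0.4859  0.1685]
side bail 0.2 [0.6148 0.145  0.1855]
side hook 0.56 [0.4508 0.1501 0.2043]
tilt -0.9999999382474336 phi -9.047444189871351 pos [0.457  0.1542 0.2922] -> offset [ 0.0297  0.1582 36.2397] yaw -0.04744418987135113
```

View pics/s4.png

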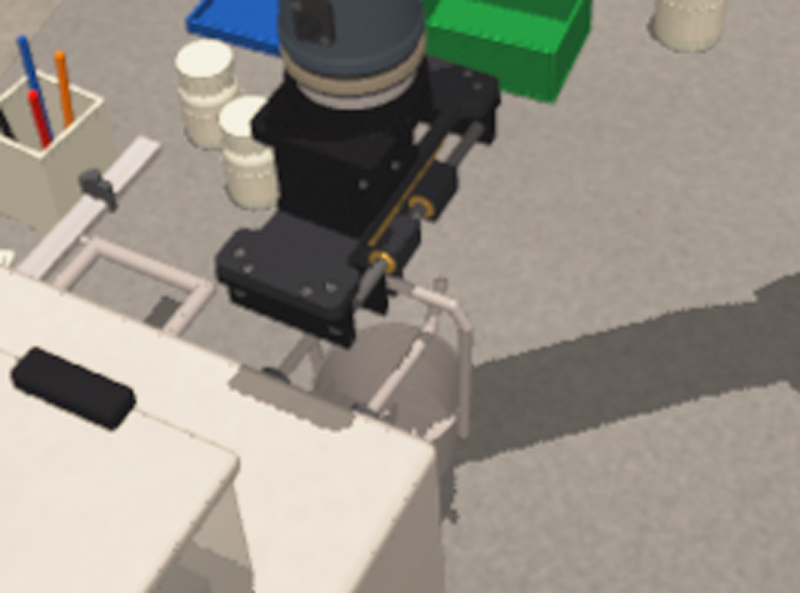

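The side view shows the bar above the prongs, inside the upturned tip at (440,285), with the prongs inside the uprights. Lowering.

{"name": "servo_tool", "arguments": {"moves": [{"offset": [0, 0, 10], "yaw": 0, "grip": 0}, {"offset": [0, 0, 20], "yaw": 0, "grip": 0}, {"offset": [0, 0, 28], "yaw": 0, "grip": 0}, {"offset": [0, 0, 33], "yaw": 0, "grip": 0}, {"offset": [0, 0, 36], "yaw": 0, "grip": 0}, {"offset": [0, 0, 36], "yaw": 0, "grip": 0}]}}

```text
clock: 9.0
eef_pos: [0.4568, 0.1548, 0.2558]
orientation: [3.132, -0.246, -0.001]
ft_force: [0.5, 0.6, -3.6]
finger_gap: 0.085
grasp_force: 30.0
```

{"name": "servo_tool", "arguments": {"moves": [{"offset": [0, 0, 1], "yaw": 0, "grip": 0}, {"offset": [0, 0, 1], "yaw": 0, "grip": 0}, {"offset": [0, 0, 2], "yaw": 0, "grip": 0}, {"offset": [0, 0, 2], "yaw": 0, "grip": 0}]}}

```text
clock: 9.4
eef_pos: [0.4569, 0.1548, 0.2543]
orientation: [3.132, -0.246, 0.0]
ft_force: [-0.3, 0.5, -3.8]
finger_gap: 0.081
grasp_force: 30.0
```

{"name": "servo_tool", "arguments": {"moves": [{"offset": [0, 0, 1], "yaw": 0, "grip": 0}, {"offset": [0, 0, 1], "yaw": 0, "grip": 0}, {"offset": [0, 0, 2], "yaw": 0, "grip": 0}, {"offset": [0, 0, 2], "yaw": 0, "grip": 0}]}}

```text
clock: 9.8
eef_pos: [0.4571, 0.1549, 0.2534]
orientation: [3.131, -0.246, 0.001]
ft_force: [-3.0, -1.4, 6.2]
finger_gap: 0.077
grasp_force: 30.0
```

{"name": "servo_tool", "arguments": {"moves": [{"offset": [0, 0, -1], "yaw": 0, "grip": 0}, {"offset": [0, 0, -1], "yaw": 0, "grip": 0}, {"offset": [0, 0, -1], "yaw": 0, "grip": 12}, {"offset": [0, 0, -1], "yaw": 0, "grip": 20}, {"offset": [0, 0, -1], "yaw": 0, "grip": 30}, {"offset": [0, 0, -1], "yaw": 0, "grip": 40}, {"offset": [0, 0, -1], "yaw": 0, "grip": 40}, {"offset": [0, 0, -1], "yaw": 0, "grip": 40}, {"offset": [0, 0, -1], "yaw": 0, "grip": 40}]}}

```text
clock: 10.7
eef_pos: [0.4569, 0.1548, 0.2532]
orientation: [-3.132, 0.246, -0.0]
ft_force: [-0.1, -0.5, -0.0]
finger_gap: 0.397
grasp_force: 0.0
```

```bash
python3 - <<'E'
from h import *
pin("wrist",["bail"])
im,g=pin("side",["bail"])
E
```

```text
wrist bail 0.97 [0.458  0.1492 0.2025]
side bail 0.88 [ 0.1911 -0.3731  0.1705]
side bail 0.76 [0.4577 0.1508 0.2028]
side bail 0.69 [ 0.6714 -0.0965  0.0443]
```

{"name": "servo_tool", "arguments": {"moves": [{"offset": [0, 0, -15], "yaw": 0, "grip": 40}, {"offset": [0, 0, -35], "yaw": 0, "grip": 40}, {"offset": [0, 0, -60], "yaw": 0, "grip": 40}, {"offset": [0, 0, -85], "yaw": 0, "grip": 40}, {"offset": [30, 0, -100], "yaw": 0, "grip": 40}, {"offset": [65, -5, -100], "yaw": 0, "grip": 40}, {"offset": [100, -10, -100], "yaw": 0, "grip": 40}, {"offset": [125, -15, -100], "yaw": 0, "grip": 40}, {"offset": [140, -17, -100], "yaw": 0, "grip": 40}, {"offset": [140, -17, -100], "yaw": 0, "grip": 40}]}}

```text
clock: 11.9
eef_pos: [0.5995, 0.1491, 0.3523]
orientation: [-3.131, 0.249, 0.001]
ft_force: [0.1, -0.1, -0.1]
finger_gap: 0.397
grasp_force: 0.0
```

```bash
python3 - <<'E'
from h import *
im,g=pin("wrist",["bail","handle","pointer","mark_line","hook"]);cv2.imwrite("pics/w5.png",im)
go([.6133,.1455,.241],-9)
ims,g=pin("side",["bail","pail","handle","pointer","mark_line"]);cv2.imwrite("pics/s5.png",ims)
E
```

```text
wrist handle 0.97 [0.6094 0.1445 0.1895]
wrist pointer 0.73 [0.6687 0.1422 0.1927]
wrist mark_line 0.78 [0.6774 0.1016 0.1915]
tilt -0.9999998595332316 phi -8.940957297353789 pos [0.597  0.1499 0.3536] -> offset [ 16.7446   1.8181 112.6471] yaw 0.059042702646211254
side bail 0.92 [ 0.194  -0.3697  0.1731]
side bail 0.87 [0.4577 0.1528 0.2057]
side bail 0.74 [ 0.5444 -0.4898  0.1685]
side pail 0.95 [0.457  0.1521 0.0322]
side pail 0.74 [ 0.5406 -0.4845 -0.003 ]
side pail 0.69 [ 0.1953 -0.3668 -0.0035]
side handle 0.68 [0.4569 0.1535 0.2052]
side handle 0.57 [0.6137 0.1439 0.189 ]
side pointer 0.96 [0.6714 0.1331 0.1864]
side mark_line 0.46 [0.6771 0.1027 0.1924]
```

View pics/w5.png

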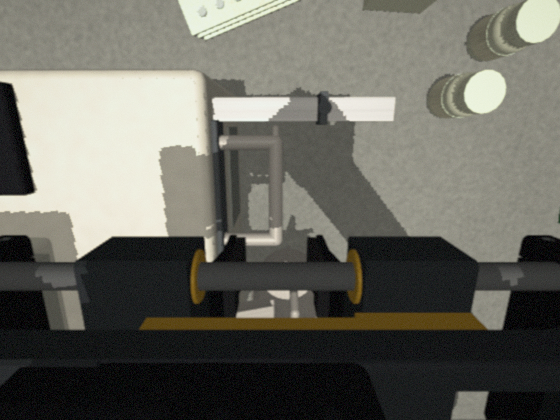

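The wrist view shows the handle bar as a column at about 276 (rows 137–243), the pointer tip near (277,127) and the clip at (323,108). The pail is behind the fingers and reads as hung upright.

```bash
python3 - <<'E'
from h import *
g=get_calibration("wrist")
B=at_z(g,[[277,137],[276,240]],.19);print(B,B.mean(0))
c=at_z(g,[[323,108]],.20);print(c)
t=np.radians(-9);u=np.array([np.cos(t),np.sin(t)]);n=np.array([u[1],-u[0]])
print("pull est",(c[0,:2]-B.mean(0)[:2])@n)
d=B[0]-B[1];print(np.degrees(np.arctan2(d[1],d[0])))
go([*B.mean(0)[:2],.241],-9)
E
```

```text
[[0.6583 0.1385 0.19  ]
 [0.5692 0.1534 0.19  ]] [0.6138 0.146  0.19  ]
[[0.6746 0.0999 0.2   ]]
pull est 0.03592435587601116
-9.535401518844559
tilt -0.9999999463443231 phi -8.979533997524827 pos [0.5977 0.1497 0.3534] -> offset [ 16.4652   1.1829 112.4051] yaw 0.02046600247517283
```

{"name": "servo_tool", "arguments": {"moves": [{"offset": [16, 1, 30], "yaw": 0, "grip": 40}, {"offset": [16, 1, 60], "yaw": 0, "grip": 40}, {"offset": [16, 1, 85], "yaw": 0, "grip": 40}, {"offset": [16, 1, 102], "yaw": 0, "grip": 40}, {"offset": [16, 1, 112], "yaw": 0, "grip": 40}, {"offset": [16, 1, 112], "yaw": 0, "grip": 40}, {"offset": [16, 1, 112], "yaw": 0, "grip": 20}, {"offset": [16, 1, 112], "yaw": 0, "grip": 0}, {"offset": [16, 1, 112], "yaw": 0, "grip": 0}, {"offset": [16, 1, 112], "yaw": 0, "grip": 0}]}}

```text
clock: 13.5
eef_pos: [0.6139, 0.1472, 0.2422]
orientation: [-3.13, 0.246, -0.003]
ft_force: [2.1, 5.2, -1.9]
finger_gap: 0.127
grasp_force: 30.1
```

{"name": "servo_tool", "arguments": {"moves": [{"offset": [0, 0, 0], "yaw": 0, "grip": 0}, {"offset": [0, 0, 0], "yaw": 0, "grip": 0}, {"offset": [0, 0, 0], "yaw": 0, "grip": 0}, {"offset": [0, 0, 0], "yaw": 0, "grip": 0}]}}

```text
clock: 13.9
eef_pos: [0.6139, 0.1473, 0.2421]
orientation: [-3.13, 0.245, -0.003]
ft_force: [0.6, 4.1, 4.4]
finger_gap: 0.126
grasp_force: 30.0
```

{"name": "servo_tool", "arguments": {"moves": [{"offset": [0, 5, 0], "yaw": 0, "grip": 0}, {"offset": [0, 12, 0], "yaw": 0, "grip": 0}, {"offset": [0, 20, 0], "yaw": 0, "grip": 0}, {"offset": [0, 27, 0], "yaw": 0, "grip": 0}, {"offset": [0, 32, 0], "yaw": 0, "grip": 0}, {"offset": [0, 35, 0], "yaw": 0, "grip": 0}, {"offset": [0, 35, 0], "yaw": 0, "grip": 0}, {"offset": [0, 35, 0], "yaw": 0, "grip": 0}, {"offset": [0, 35, 0], "yaw": 0, "grip": 0}]}}

```text
clock: 14.8
eef_pos: [0.6089, 0.1152, 0.2422]
orientation: [-3.126, 0.242, -0.006]
ft_force: [2.7, 9.2, 2.1]
finger_gap: 0.128
grasp_force: 30.0
```

```bash
python3 - <<'E'
from h import *
im,g=pin("wrist",["handle","pointer","mark_line"]);
e,_=pose();print(e)
cv2.imwrite("pics/w6.png",cv2.resize(im[20:220,170:420],(750,600),interpolation=2))
pin("side",["pointer","mark_line","handle"]);pin("top",["pointer","mark_line","handle"])
E
```

```text
wrist handle 0.96 [0.6077 0.1119 0.1909]
wrist pointer 0.65 [0.6617 0.1084 0.1936]
wrist mark_line 0.61 [0.6738 0.0973 0.1939]
[0.6088 0.1153 0.2422]
side pointer 0.2 [0.4494 0.1463 0.2016]
side handle 0.62 [0.6078 0.1138 0.1875]
top pointer 0.6 [0.5506 0.2081 0.0013]
top mark_line 0.61 [0.6786 0.0986 0.1932]
```

View pics/w6.png

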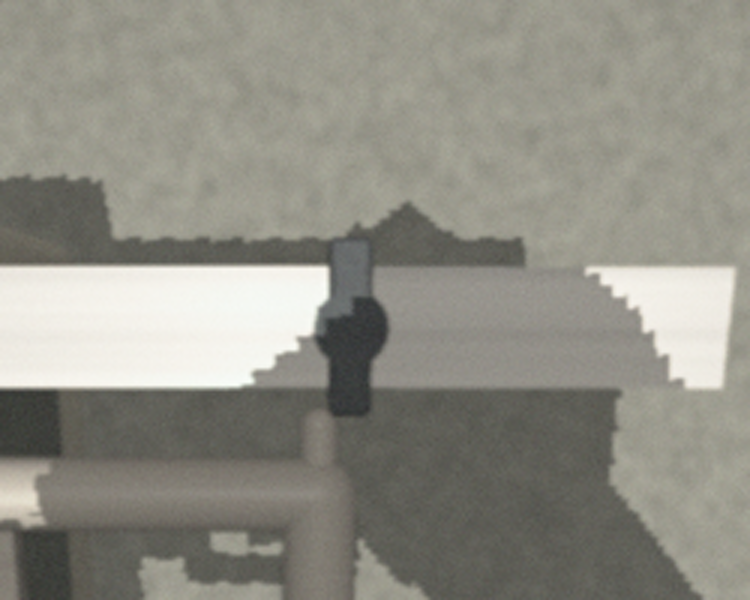

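The crop shows the pointer at about (276.3,157) and the clip centred at about (286.7,128), both in full-picture pixels. About 4–5 mm is still to go.

```bash
cat > m.py <<'E'
from h import *
def rem(pu,cu,pv=157,cv=128):
    g=get_calibration("wrist")
    M=pose()[1].as_matrix();print("phi",np.degrees(np.arctan2(M[1,0],M[0,0])),"tilt",M[2])
    for zc in (.196,.204):
        p=at_z(g,[pu,pv],.19)[0];c=at_z(g,[cu,cv],zc)[0]
        for a in (-8.5,-9,-9.5):
            t=np.radians(a);n=np.array([np.sin(t),-np.cos(t)]);print(zc,a,p,c,(c-p)[:2]@n*1000)
E
python3 -c "
from m import *
rem(276.3,286.7)"
```

```text
phi -8.858263767173526 tilt [ 0.003  -0.0065 -1.    ]
0.196 -8.5 [0.6641 0.1061 0.19  ] [0.6766 0.0994 0.196 ] 4.738868496450901
0.196 -9 [0.6641 0.1061 0.19  ] [0.6766 0.0994 0.196 ] 4.622739163629645
0.196 -9.5 [0.6641 0.1061 0.19  ] [0.6766 0.0994 0.196 ] 4.506257791323417
0.204 -8.5 [0.6641 0.1061 0.19  ] [0.6766 0.0996 0.204 ] 4.518083014858261
0.204 -9 [0.6641 0.1061 0.19  ] [0.6766 0.0996 0.204 ] 4.401885153114118
0.204 -9.5 [0.6641 0.1061 0.19  ] [0.6766 0.0996 0.204 ] 4.285352070772974
```

{"name": "servo_tool", "arguments": {"moves": [{"offset": [0, 2.5, 0], "yaw": 0, "grip": 0}, {"offset": [0, 5, 0], "yaw": 0, "grip": 0}, {"offset": [0, 5, 0], "yaw": 0, "grip": 0}, {"offset": [0, 5, 0], "yaw": 0, "grip": 0}, {"offset": [0, 5, 0], "yaw": 0, "grip": 0}]}}

```text
clock: 15.9
eef_pos: [0.6081, 0.1106, 0.2422]
orientation: [-3.125, 0.242, -0.006]
ft_force: [3.6, 9.6, 0.8]
finger_gap: 0.124
grasp_force: 30.0
```

```bash
python3 - <<'E'
from h import *
im,g=pin("wrist",["pail"]);e,_=pose();print(e)
a=cv2.resize(im[60:180,230:330],(500,600),interpolation=2)
s,g=pin("side",["pail","bail"]);b=cv2.resize(s[200:400,190:290],(300,600),interpolation=2)
cv2.imwrite("pics/w7.png",np.hstack([a,b]))
gr=cv2.cvtColor(im,6)
for r in (105,110,116,134,140): print(r,gr[r,262:300])   # clip rows
for r in (156,158,160,163): print(r,gr[r,262:300])
E
```

```text
[0.6081 0.1107 0.2422]
side pail 0.89 [ 0.5444 -0.484  -0.0014]
side pail 0.71 [ 0.1935 -0.3683 -0.0038]
side pail 0.7 [0.4516 0.1549 0.03  ]
side bail 0.87 [ 0.5428 -0.4856  0.1695]
side bail 0.86 [ 0.1884 -0.3696  0.1691]
side bail 0.79 [0.4559 0.1521 0.2054]
105 [ 96  97  93  92  90  93  88  91 101 105 104 106 107 105 100 106 111 109
 107  92  78  85  92  94  97  96  98  96  95  95  95  92  91  93  89  93
  92  97]
110 [242 242 243 243 243 239 192 111  98 107 106 107 107 109 110 108 111 107
 106  87  88 110 156 221 241 243 242 242 242 241 241 241 243 242 242 240
 204 153]
116 [246 246 245 246 247 245 201 113  96 105 107 108 108 109 112 106 108 112
 103  93 101 127 141 168 227 245 247 246 247 247 247 242 237 201 159 151
 147 145]
134 [244 229 169 115 108 108 112 114 106 112 109 105 103  99  95  79  60  59
  61  60  60  52  61  63  90 124 138 143 142 143 142 143 145 141 139 140
 142 140]
140 [214 179 155 143 143 134 106  62  59  63  60  60  60  63  62  58  59  61
  54  60  84 118 139 145 142 143 140 142 144 146 140 145 141 143 143 146
 142 145]
156 [ 96  95  91  94  96  91  75  62  61  63  62  61  57  56  60  53  57  51
  53  61  76  86  92  91  89  87  95  91  92  97 100  98  93  95  93  93
  91  89]
158 [97 94 93 94 92 94 85 82 72 75 75 81 85 83 85 82 76 81 82 80 88 93 92 90
 89 89 90 90 89 95 97 94 98 97 94 91 90 92]
160 [ 94  94  96  94  97  93  94  88  91 105 116 119 121 131 127 127 123 119
 113 101  98  92  95  90  86  87  93  88  89  91  94  94  90  93  92  89
  93  93]
163 [ 95  96  97  99  95  93  94  93  98 106 112 119 121 125 126 123 121 115
 111 104  94  94  92  91  89  89  87  92  91  90  89  92  93  89  89  92
  91  89]
```

View pics/w7.png

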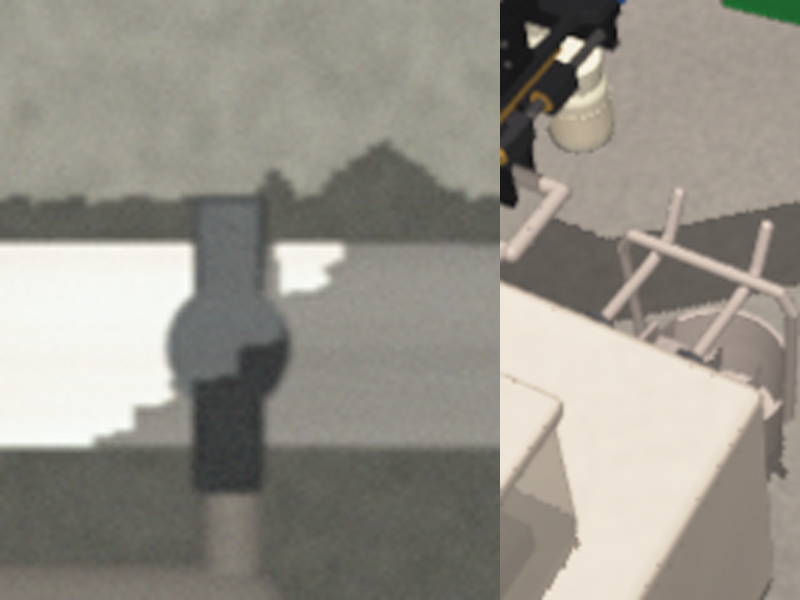

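The pointer (col ≈276) is in line with the clip (col ≈275.5), within about 0.3 mm. The side view shows the pail hanging upright on both prongs, so I'm handing in.

```bash
python3 -c "
from cell import r
print(r.finish_job())"
```

```text
the job is handed in; nothing more can be done
None
```

The steel pail hangs upright on both prongs and is released, and the arm is still holding the gate handle out with its pointer about 0.3 mm from level with the clip; the job was handed in at about 16 s, and the hand-in gave no verdict.

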